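# Find the loose drive bolt and hold its cap open

## Robot

A 7-joint arm with a two-finger parallel gripper is mounted at the origin on a cart in front of the work surface, level with it; the furniture and walls round the work are solid. World frame = base frame: x ahead of the robot, y to its left, z up, the work surface at z = 0. Lengths are in mm, angles in rad, forces in N, time in s.
With the tool pointing down it reaches from about 425 to 925 mm from the base axis. Payload 6.8 kg.
Tool frame: the origin (TCP) lies on the mounting face of the last link; the fingertips stand 173 mm ahead of it and the grasp point (between the pads) lies 155 mm ahead of it (nose_length is the distance from the TCP to the fingertips, in mm); z points along the fingers, y is the direction in which the jaws open and shut (so a half turn about z gives the same grasp; the last joint's range is limited). The gripper opens to 85 mm and grips with 20 to 120 N. Pads are 22 mm wide; open, the fingers measure 114 mm over their backs; the gripper's body (76 mm by 85 mm) begins 54 mm behind the grasp point. The pads swing forward as they close: fully open they stand 13 mm farther back than shut.
Start: joints at [1.215, 0.477, 0.022, 1.555, -0.011, 1.109, -0.083], TCP at [165.563, -654.394, 404.708] pointing down, gripper open.
Joint ranges: [-2.96, 2.96], [-0.34, 2.1], [-1.41, 1.46], [0.24, 2.44], [-1.37, 4.51], [0.17, 1.92], [-2.96, 2.96]. Speed limits (rad/s): [2.39, 2.39, 3.14, 3.14, 3.14, 3.14, 3.14].

## Interface

Orientations are given as a unit quaternion [x, y, z, w].
In Python, from bench import * gives the robot as it stands.
- The arm moves only by the shell command python3 -m inch 'ROWS' [FORCE]. ROWS is JSON, a list of rows, each a list of 3 entries, a list of its own where there are three numbers: the shift along the tool's x, y, z in mm, then the turn, a rotation vector about the tool's x, y, z in rad, then the closure, from 0 (fully open) to 1 (shut). A call has exactly 5 rows; each row is the pose to reach, as a shift and turn from the pose measured when the call began, along the tool's axes at that moment; what a row does not reach only later rows make up. A row lasts 1/8 s, in which the tool goes at most 62.5 mm and 10.7 degrees, less where a joint would pass 70% of its speed; a pose out of reach is approached as far as the arm can. A call with a gripper value outside its range is refused whole. The fingers move at their own pace and stop on an object; FORCE is the grip in N (left out, the last holds). Time passes only in rows, so rows that repeat a pose let the fingers close, or fill a call up. It gives the time, the measured TCP pose, the force and the opening at its end, in the units of the state.
- state(): the state, without advancing time (a new reading comes with each control period).
- snapshot(name): name is "scene" or "top" or "wrist"; returns a dict with "pixels" (480x640x3 uint8, red, green, blue), "z_map" (480x640 float32, mm along the optical axis (not along the pixel's ray), 0 where there is no reading), "camera_matrix" (3x3 intrinsics, pixels), "xyz" and "attitude" of the camera in the world. Camera axes: x right, y down, z forward; pixel columns grow to the right and rows downward; lengths in mm; the calibration is good to about 2 mm. A picture is of the moment at which its call begins.
- hand_in(): hands the job in, once; it reports no verdict.
Trained networks look in a picture, given as the dict that the camera call returned (one of the last four; its "shot" number tells which), for a name from the list of things; names that differ only in an ending like _2 or _b are one class to them, and where a whole thing is asked for, a point or a joint stands for the part that bears it (a point fixed in the world has none). Each returns a list of dicts, best first, with "confidence" (0 to 1); they miss things now and then, are a little off and sometimes report something else, mostly with a low value. They report only what shows in the picture. A call takes as long as a camera call.
- spot_in(picture, query): "box" ([centre column, centre row, width, height] in pixels, round what is visible of it).
The state is a dict: "time": time; "joints": joint angles; "joint_velocities": joint speeds; "joint_efforts": joint torques, N m; "tcp_pos": TCP position; "ee_rot": TCP orientation; "force": force on the tool from outside, world axes, zero at the start; "ft_torque": the same for the moment, N m; "grip_width": finger opening in mm.
Only numpy, scipy, OpenCV 4.12 (cv2) and the standard library are available. Lean on these libraries where they do the work, as an engineer would, in place of code of your own. Each camera call takes 0.05 s, during which the arm holds its last target.

## Task

Slide the clear guard of the low drive base fully open, away from you, then tap the heads of the three bolts from above with the fingertips, in order from left to right (as seen from the robot): the tight bolts stand firm, the loose one drops a few millimetres and stays down. Take the cap of the loose bolt by its upright tab, lift it well past 50 degrees and finish while still holding it open there, so that I can tighten the bolt. Keep the guard open and the other two caps shut, and do not disturb the vial, the die and the dropper bottle standing by.

Things in the scene. Friction and masses are not known exactly. Their poses are not given: they have to be found in the camera images.
- drive_base: The drive base: a low grey box on four feet, 260 (x) x 340 (y) x 45 mm high, fixed on the bench and turned by up to 0.2 rad about the vertical. Origin on the bench under it; its faces are at x = -145 (front, toward the robot) and +115 mm; its y points to the robot's left, z up. The three bolt stations stand on its top (45 mm high) in a row along its y, at x = -70 mm and y = +100 (left), 0 (middle), -100 mm (right).
- guard (a joint): Slide of the guard, a clear plastic hood (118 x 332 mm, roof 108 mm above the bench) that covers all three bolts. 0 = shut over the bolts, 0.135 m = fully open, slid along the drive base's +x (away from the robot). It needs about 3 N and stays where it is left.
- guard_handle (a point): Middle of the guard's pull bar: a steel bar 110 mm long along the base's y, 14 mm thick (x) and 12 mm high, its middle 137 mm above the bench and 23 mm clear between it and the roof; bar carried by two posts 45 mm either side of the middle. Moves with the guard.
- station_a: One of three outwardly alike bolt stations; which of the places (left, middle, right) it has varies. Origin on top of the drive base (45 mm above the bench), under the bolt's axis; axes as the drive base's. It carries a bolt and the bolt's hinged cap.
- bolt_a: The steel hexagon bolt of station_a: upright, 18 mm across the corners, top 34 mm above the station's origin; standing 16 mm proud through a 24 mm hole in its cap. Origin on the axis 28 mm below its top; tap the centre of the top face from above.
- drop_a (a joint): How far bolt_a has dropped, m, 0 at the start. A tight bolt stays within 0.001; the loose one drops 0.006 when pressed with more than about 2.5 N, and stays down. A tap counts from 3 N; 5 to 10 N is plenty.
- cap_a (a joint): Hinge of the cap of station_a, rad: 0 = shut (lying level), 1.4 = its stop. A flat aluminium plate 36 mm wide with a hole for the bolt; it turns about a level axis along the base's y behind the bolt, its front (robot-side) end rising and moving back. A light spring and its weight close it when let go (about 1 to 1.5 N at the tab).
- hinge_a (a point): Point on the hinge axis of cap_a: 25 mm behind the bolt's axis (+x), 16 mm above the station's origin.
- tab_a (a point): Middle of the upright round grip tab at the front end of cap_a: a disc 20 mm in diameter, 10 mm thick along the base's y (pinch it across y), on a neck 10 mm wide; in the cap's frame 75 mm in front of the hinge axis and 14 mm above it. Shut, it is 30 mm above the top of the drive base. The plate's wide part ends 30 mm behind it. The disc may pivot between the fingers.
- station_b: One of three outwardly alike bolt stations; which of the places (left, middle, right) it has varies. Origin on top of the drive base (45 mm above the bench), under the bolt's axis; axes as the drive base's. It carries a bolt and the bolt's hinged cap.
- bolt_b: The steel hexagon bolt of station_b: upright, 18 mm across the corners, top 34 mm above the station's origin; standing 16 mm proud through a 24 mm hole in its cap. Origin on the axis 28 mm below its top; tap the centre of the top face from above.
- drop_b (a joint): How far bolt_b has dropped, m, 0 at the start. A tight bolt stays within 0.001; the loose one drops 0.006 when pressed with more than about 2.5 N, and stays down. A tap counts from 3 N; 5 to 10 N is plenty.
- cap_b (a joint): Hinge of the cap of station_b, rad: 0 = shut (lying level), 1.4 = its stop. A flat aluminium plate 36 mm wide with a hole for the bolt; it turns about a level axis along the base's y behind the bolt, its front (robot-side) end rising and moving back. A light spring and its weight close it when let go (about 1 to 1.5 N at the tab).
- hinge_b (a point): Point on the hinge axis of cap_b: 25 mm behind the bolt's axis (+x), 16 mm above the station's origin.
- tab_b (a point): Middle of the upright round grip tab at the front end of cap_b: a disc 20 mm in diameter, 10 mm thick along the base's y (pinch it across y), on a neck 10 mm wide; in the cap's frame 75 mm in front of the hinge axis and 14 mm above it. Shut, it is 30 mm above the top of the drive base. The plate's wide part ends 30 mm behind it. The disc may pivot between the fingers.
- station_c: One of three outwardly alike bolt stations; which of the places (left, middle, right) it has varies. Origin on top of the drive base (45 mm above the bench), under the bolt's axis; axes as the drive base's. It carries a bolt and the bolt's hinged cap.
- bolt_c: The steel hexagon bolt of station_c: upright, 18 mm across the corners, top 34 mm above the station's origin; standing 16 mm proud through a 24 mm hole in its cap. Origin on the axis 28 mm below its top; tap the centre of the top face from above.
- drop_c (a joint): How far bolt_c has dropped, m, 0 at the start. A tight bolt stays within 0.001; the loose one drops 0.006 when pressed with more than about 2.5 N, and stays down. A tap counts from 3 N; 5 to 10 N is plenty.
- cap_c (a joint): Hinge of the cap of station_c, rad: 0 = shut (lying level), 1.4 = its stop. A flat aluminium plate 36 mm wide with a hole for the bolt; it turns about a level axis along the base's y behind the bolt, its front (robot-side) end rising and moving back. A light spring and its weight close it when let go (about 1 to 1.5 N at the tab).
- hinge_c (a point): Point on the hinge axis of cap_c: 25 mm behind the bolt's axis (+x), 16 mm above the station's origin.
- tab_c (a point): Middle of the upright round grip tab at the front end of cap_c: a disc 20 mm in diameter, 10 mm thick along the base's y (pinch it across y), on a neck 10 mm wide; in the cap's frame 75 mm in front of the hinge axis and 14 mm above it. Shut, it is 30 mm above the top of the drive base. The plate's wide part ends 30 mm behind it. The disc may pivot between the fingers.
- amber_vial: Bystander: amber vial with a black cap, 24 mm in diameter, 62 mm high. Origin under its middle.
- press_die: Bystander: grey metal pellet die, 37 mm in diameter, 48 mm high. Origin under its middle.
- dropper: Bystander: dropper bottle, 36 mm in diameter, 108 mm high. Origin under its middle.

How it is judged (in metres and radians):
On the way, in this order (a step that is already met when the one before it is completed fails the run):
1. the guard is slid fully open (over 120 of its 135 mm) (value of joint guard above 0.12 m), for 0.2 s.
2. the fingers tap the left bolt (over 3 N) (((y of station_a in the frame of drive_base above 0.05 m and contact force between the fingers and bolt_a above 3 N) or (y of station_b in the frame of drive_base above 0.05 m and contact force between the fingers and bolt_b above 3 N) or (y of station_c in the frame of drive_base above 0.05 m and contact force between the fingers and bolt_c above 3 N))), for 0.02 s.
3. the fingers tap the middle bolt (over 3 N) (((y of station_a in the frame of drive_base between -0.05 and 0.05 m and contact force between the fingers and bolt_a above 3 N) or (y of station_b in the frame of drive_base between -0.05 and 0.05 m and contact force between the fingers and bolt_b above 3 N) or (y of station_c in the frame of drive_base between -0.05 and 0.05 m and contact force between the fingers and bolt_c above 3 N))), for 0.02 s.
4. the fingers tap the right bolt (over 3 N) (((y of station_a in the frame of drive_base below -0.05 m and contact force between the fingers and bolt_a above 3 N) or (y of station_b in the frame of drive_base below -0.05 m and contact force between the fingers and bolt_b above 3 N) or (y of station_c in the frame of drive_base below -0.05 m and contact force between the fingers and bolt_c above 3 N))), for 0.02 s.
At the end, for the whole second after the job is handed in: The cap of the bolt that has dropped (over 4 mm) stands open over 0.85 rad, still, with the fingers holding it (over 0.3 N); the other two caps are shut (under 0.15 rad) and the guard is open (over 110 mm) (((value of joint drop_a above 0.004 m and value of joint cap_a above 0.85 rad and velocity of joint cap_a between -0.15 and 0.15 rad/s and contact force between the fingers and station_a above 0.3 N and value of joint each of cap_b, cap_c below 0.15 rad) or (value of joint drop_b above 0.004 m and value of joint cap_b above 0.85 rad and velocity of joint cap_b between -0.15 and 0.15 rad/s and contact force between the fingers and station_b above 0.3 N and value of joint each of cap_a, cap_c below 0.15 rad) or (value of joint drop_c above 0.004 m and value of joint cap_c above 0.85 rad and velocity of joint cap_c between -0.15 and 0.15 rad/s and contact force between the fingers and station_c above 0.3 N and value of joint each of cap_a, cap_b below 0.15 rad)) and value of joint guard above 0.11 m); the arm keeps its last pose, push and grip.
It fails at once if the cap of a bolt that has not dropped is lifted (over 0.35 rad) ((value of joint cap_a above 0.35 rad and value of joint drop_a below 0.003 m) or (value of joint cap_b above 0.35 rad and value of joint drop_b below 0.003 m) or (value of joint cap_c above 0.35 rad and value of joint drop_c below 0.003 m)).
It fails at once if a bystander is disturbed (moved over 30 mm or tilted over 0.5 rad) (distance of any of amber_vial, press_die, dropper from where it was at the start of the episode above 0.03 m or angle between any of amber_vial, press_die, dropper's own z axis and vertical above 0.5 rad).
It also fails if it takes over 58 s, if anything falls off the work surface, if the arm or the gripper's body presses on something with over 40 N, if the wrist force passes 120 N, or if a joint passes its speed limit or range.

## Working session

There is one attempt and no reset: what is moved stays moved. The work goes in short steps, Python scripts to look and compute and a shell command to move; the robot and the scene stay as the last step left them, time stands still between calls to the robot, and variables do not carry over. Pictures are saved under pics/ and viewed, and the job is handed in when it is done.

```bash
ls; mkdir -p pics
python3 - <<'E'
from bench import *
import cv2,numpy as np
s=state();print(s)
for n in["scene","top","wrist"]:
    p=snapshot(n);cv2.imwrite(f"pics/{n}0.png",p["pixels"][:,:,::-1]);np.savez(f"/tmp/{n}0.npz",**{k:v for k,v in p.items()})
    print(n,p["xyz"],p["attitude"],p["camera_matrix"])
    for q in["drive_base","guard","guard_handle","bolt_a","tab_a","amber_vial","press_die","dropper"]:
        try: print(q,[(np.round(d["box"]).tolist(),round(d["confidence"],2)) for d in spot_in(p,q)][:4])
        except Exception as e: print(q,e)
print(state()["time"])
E
```

```text
pics
{'time': 0.0, 'joints': array([ 1.21488927,  0.4777586 ,  0.02236937,  1.55646171, -0.01146371,
        1.10929706, -0.0830962 ]), 'joint_velocities': array([-0.00137076,  0.00175914,  0.00118797, -0.00072658,  0.00272278,
        0.00151132,  0.00064995]), 'joint_efforts': array([ 4.36832543e-04, -5.96453118e+01,  1.60778023e+00, -2.81192797e+01,
        1.24076981e-02,  9.36728407e-03, -1.29799949e-05]), 'tcp_pos': array([ 165.48063021, -654.10903166,  403.74952109]), 'ee_rot': array([ 9.92332437e-01,  1.23594208e-01, -1.98928899e-04, -8.75881582e-04]), 'force': array([ 0.31517137, -0.83262313, -0.19196434]), 'ft_torque': array([-0.06180166, -0.01613446,  0.01351546]), 'grip_width': 85.56841742105989}
scene [-343.17993868  539.44362324  773.67004833] [-0.43079476  0.76013276 -0.42882128  0.22962222] [[563.41153143   0.         327.84863067]
 [  0.         563.41153143 240.69855366]
 [  0.           0.           1.        ]]
drive_base [([330.0, 271.0, 174.0, 100.0], 0.85)]
guard [([338.0, 264.0, 166.0, 82.0], 0.83), ([298.0, 284.0, 20.0, 10.0], 0.54)]
guard_handle [([339.0, 26
[... 448 characters left out ...]
       322.15419574]
 [  0.         547.34617733 239.32492502]
 [  0.           0.           1.        ]]
drive_base []
guard [([328.0, 256.0, 165.0, 80.0], 0.62)]
guard_handle [([328.0, 260.0, 164.0, 81.0], 0.75)]
bolt_a []
tab_a []
amber_vial [([177.0, 241.0, 18.0, 9.0], 0.44)]
press_die [([468.0, 261.0, 21.0, 18.0], 0.52)]
dropper [([471.0, 205.0, 21.0, 23.0], 0.86)]
wrist [ 233.74597804 -637.65948299  373.99895279] [ 0.78168167 -0.60816911 -0.08471564  0.10921249] [[351.74794322   0.         322.49053892]
 [  0.         351.74794322 242.41221998]
 [  0.           0.           1.        ]]
drive_base []
guard []
guard_handle []
bolt_a []
tab_a []
amber_vial []
press_die []
dropper []
1.35
```

View pics/top0.png

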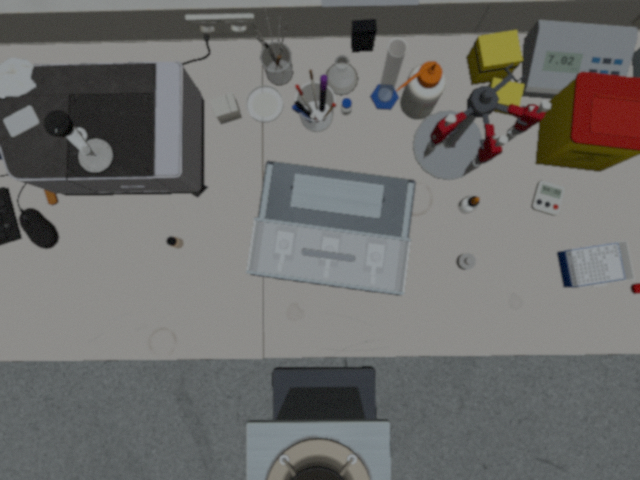

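View pics/scene0.png

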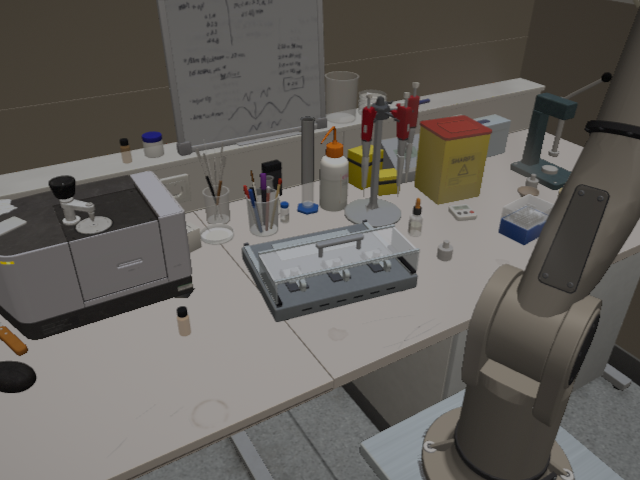

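```bash
cat > h.py <<'E'
import numpy as np,cv2
from scipy.spatial.transform import Rotation as R
def cloud(p):
    z=np.asarray(p["z_map"],float);K=p["camera_matrix"];v,u=np.indices(z.shape)
    c=np.stack([(u-K[0,2])/K[0,0]*z,(v-K[1,2])/K[1,1]*z,z],-1)
    w=c@R.from_quat(p["attitude"]).as_matrix().T+p["xyz"];w[z==0]=np.nan
    return w
def proj(p,X):
    c=(np.atleast_2d(X)-p["xyz"])@R.from_quat(p["attitude"]).as_matrix();K=p["camera_matrix"]
    return c[:,:2]/c[:,2:]*[K[0,0],K[1,1]]+[K[0,2],K[1,2]]
E
python3 - <<'E'
from h import *
p=dict(np.load("/tmp/top0.npz",allow_pickle=True));w=cloud(p)
roi=np.zeros((480,640),bool);roi[140:315,230:430]=1
z=w[...,2]
print(np.histogram(z[roi],bins=np.arange(-10,160,5)))
for lo,hi in[(35,55),(100,115),(125,145)]:
    m=roi&(z>lo)&(z<hi)
    m=cv2.morphologyEx(m.astype(np.uint8),cv2.MORPH_OPEN,np.ones((2,2)))>0
    P=w[m];r=cv2.minAreaRect(P[:,:2].astype(np.float32));print(lo,len(P),r,np.median(P,0),P.min(0),P.max(0))
    print(cv2.boxPoints(r))
# bystanders
for n,(u,v) in dict(vial=(177,241),die=(467,261),drop=(471,204)).items():
    q=w[v-15:v+15,u-15:u+15].reshape(-1,3);q=q[q[:,2]>12];print(n,q.min(0),q.max(0),len(q))
E
python3 -c "
import cv2
a=cv2.imread('pics/top0.png')[150:310,235:430];cv2.imwrite('pics/topc.png',cv2.resize(a,None,fx=4,fy=3.7,interpolation=2))"
```

```text
(array([ 655, 8731, 6736,  295,  192,  107,   10,   21,    2,  235, 3578,
       4496,  725,   16,    0,    0,    0,    0,    0,    0,    0,    4,
        940, 5928, 1620,  111,    2,    4,    6,   78,  264,   36,    3]), array([-10,  -5,   0,   5,  10,  15,  20,  25,  30,  35,  40,  45,  50,
        55,  60,  65,  70,  75,  80,  85,  90,  95, 100, 105, 110, 115,
       120, 125, 130, 135, 140, 145, 150, 155]))
35 8910 ((nan, nan), (0.0, 0.0), 0.0) [nan nan nan] [nan nan nan] [nan nan nan]
[[nan nan]
 [nan nan]
 [nan nan]
 [nan nan]]
100 8418 ((448.68438720703125, -218.0825958251953), (0.0, 44.43107223510742), 0.0) [nan nan nan] [nan nan nan] [nan nan nan]
[[ 448.6844  -195.86707]
 [ 448.6844  -240.29813]
 [ 448.6844  -240.29813]
 [ 448.6844  -195.86707]]
125 328 ((598.530517578125, -139.92259216308594), (79.56285858154297, 355.0965576171875), 38.24989318847656) [nan nan nan] [nan nan nan] [nan nan nan]
[[ 457.37064   -25.119106]
 [ 677.20825  -303.98285 ]
 [ 739.6904   -254.72607 ]
 [ 519.8528     24.137665]]
vial [540.59292526 302.89273659  13.28080997] [564.27023456 324.02008772  67.44617776] 139
die [ 482.68843286 -354.38409194   12.7693557 ] [ 518.61981861 -317.54142858   52.30686279] 247
drop [ 609.33671335 -359.12771364   12.04193042] [ 645.02355002 -325.51944308  111.43452827] 291
```

View pics/topc.png

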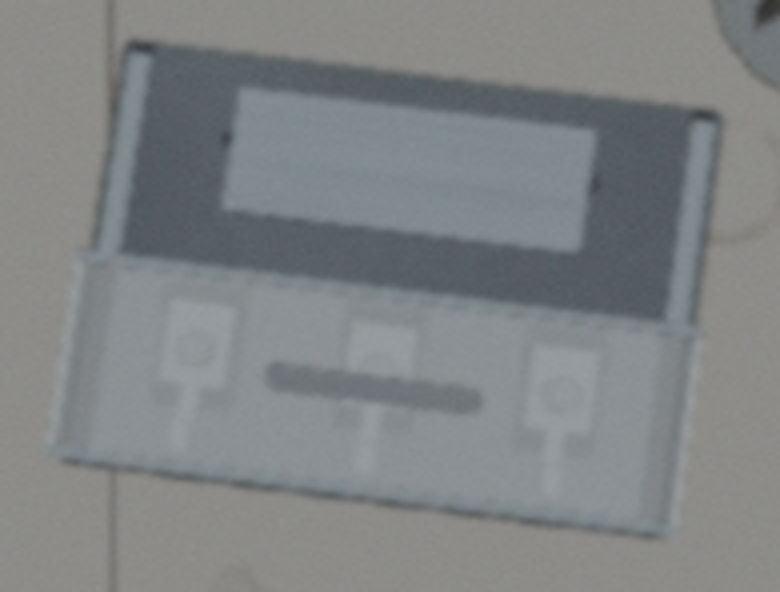

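Run:
```python
from h import *
p=dict(np.load("/tmp/top0.npz",allow_pickle=True));w=cloud(p)
roi=np.zeros((480,640),bool);roi[140:315,230:430]=1
z=np.nan_to_num(w[...,2],nan=-99)
for lo,hi in[(38,55),(100,116),(130,150)]:
    m=roi&(z>lo)&(z<hi)
    n,l,s,c=cv2.connectedComponentsWithStats(m.astype(np.uint8))
    k=1+np.argmax(s[1:,4]);P=w[l==k];
    r=cv2.minAreaRect(P[:,:2].astype(np.float32));print(lo,len(P),r,P.mean(0))
    d=P[:,:2]-P[:,:2].mean(0);U,S,V=np.linalg.svd(d,full_matrices=False);print(V[0],'yaw of y axis',np.arctan2(-V[0][0]*np.sign(V[0][1]),abs(V[0][1])))
    print(cv2.boxPoints(r))
```

```text
38 8827 ((642.9705810546875, -49.57676696777344), (339.9443359375, 132.9859619140625), 81.4237060546875) [641.78853366 -50.39775917  45.75895434]
[-0.14934389 -0.98878532] yaw of y axis -0.14990469147504498
[[ 551.87384 -207.73248]
 [ 683.37274 -227.56418]
 [ 734.0673   108.57895]
 [ 602.5684   128.41064]]
100 8550 ((512.3700561523438, -29.753509521484375), (332.52496337890625, 118.47502899169922), 81.41197204589844) [511.84905098 -30.75833957 107.97674322]
[-0.14896467 -0.98884252] yaw of y axis -0.14952117667486872
[[ 428.969   -185.30594]
 [ 546.1156  -202.99765]
 [ 595.7711   125.79892]
 [ 478.6245   143.49063]]
130 372 ((512.0220947265625, -30.047279357910156), (109.06216430664062, 14.277240753173828), 81.23587799072266) [511.82217287 -30.09764748 141.78221826]
[-0.14910138 -0.98882192] yaw of y axis -0.14965942787114137
[[496.65808  -82.853966]
 [510.76865  -85.02934 ]
 [527.3861    22.759407]
 [513.2755    24.934784]]
```

```bash
cat >> h.py <<'E'
YAW=-0.1497;O=np.array([595.0,-42.4,0]);B=R.from_euler('z',YAW)
def base(x,y,z): return O+B.apply([x,y,z])
D=R.from_euler('x',np.pi)   # tool: z down, tool x = +x, tool y=-y
def need(pos,rot,s=None):
    from bench import state
    s=s or state();T=R.from_quat(s["ee_rot"])
    print("t",round(s["time"],2),"tcp",np.round(s["tcp_pos"],1),"F",np.round(s["force"],1),"w",round(s["grip_width"],1),"j",np.round(s["joints"],2))
    b=B.inv().apply(s["tcp_pos"]-O);print(" in base",np.round(b,1))
    print(" shift",np.round(T.inv().apply(np.asarray(pos)-s["tcp_pos"]),1),"turn",np.round((T.inv()*rot).as_rotvec(),3))
E
python3 - <<'E'
from h import *
need([420,-400,404],B*D);need(base(-118,0,370),B*D)
E
```

```text
t 1.35 tcp [ 165.6 -654.4  404.7] F [ 0.5  0.4 -0.3] w 85.3 j [ 1.21  0.48  0.02  1.56 -0.01  1.11 -0.08]
 in base [-333.4 -669.2  404.7]
 shift [ 309.1 -184.2    0.7] turn [-0.    -0.     0.397]
t 1.35 tcp [ 165.6 -654.4  404.7] F [ 0.5  0.4 -0.3] w 85.3 j [ 1.21  0.48  0.02  1.56 -0.01  1.11 -0.08]
 in base [-333.4 -669.2  404.7]
 shift [ 457.6 -533.7   34.7] turn [-0.    -0.     0.397]
```

```bash
python3 -m inch '[[[309,-184,0],[0,0,0.397],1],[[309,-184,0],[0,0,0.397],1],[[309,-184,0],[0,0,0.397],1],[[309,-184,0],[0,0,0.397],1],[[309,-184,0],[0,0,0.397],1]]' 40
python3 - <<'E'
from h import *
need(base(-118,0,340),B*D)
E
```

```text
time: 1.98
tcp_pos: [387.9, -432.0, 405.0]
ee_rot: [0.997, -0.075, 0.0, 0.0]
force: [0.5, -0.9, -0.7]
grip_width: 0.4
t 1.98 tcp [ 387.9 -432.   405. ] F [ 0.5 -0.9 -0.7] w 0.4 j [ 0.73  0.32 -0.    1.79  0.    1.03 -0.99]
 in base [-146.7 -416.1  405. ]
 shift [  28.8 -416.2   64.9] turn [ 0.    -0.001  0.   ]
```

```bash
python3 -m inch '[[[29,-416,40],[0,0,0],1],[[29,-416,40],[0,0,0],1],[[29,-416,50],[0,0,0],1],[[29,-416,60],[0,0,0],1],[[29,-416,65],[0,0,0],1]]'
python3 - <<'E'
from h import *
need(base(-118,0,340),B*D)
need(base(-118,0,290),B*D)
E
```

```text
time: 2.6
tcp_pos: [454.7, -129.9, 362.2]
ee_rot: [0.997, -0.075, 0.001, 0.0]
force: [0.9, -0.3, 0.1]
grip_width: 0.0
t 2.6 tcp [ 454.7 -129.9  362.2] F [ 0.9 -0.3  0.1] w 0.0 j [ 0.31  0.2  -0.19  2.06  0.05  0.88 -1.62]
 in base [-125.7 -107.5  362.2]
 shift [   7.7 -107.5   22.1] turn [ 0.001 -0.002  0.   ]
t 2.6 tcp [ 454.7 -129.9  362.2] F [ 0.9 -0.3  0.1] w 0.0 j [ 0.31  0.2  -0.19  2.06  0.05  0.88 -1.62]
 in base [-125.7 -107.5  362.2]
 shift [   7.5 -107.5   72.1] turn [ 0.001 -0.002  0.   ]
```

```bash
python3 -m inch '[[[8,-60,20],[0,0,0],1],[[8,-107,22],[0,0,0],1],[[8,-107,30],[0,0,0],1],[[8,-107,60],[0,0,0],1],[[8,-107,71],[0,0,0],1]]'
python3 - <<'E'
from h import *
need(base(-118,0,291),B*D)
need(base(33,0,291),B*D)
from bench import snapshot
p=snapshot("scene");cv2.imwrite("pics/s1.png",p["pixels"][150:350,220:450,::-1].repeat(3,0).repeat(3,1))
E
```

```text
time: 3.22
tcp_pos: [478.0, -26.4, 289.9]
ee_rot: [0.997, -0.075, 0.0, 0.001]
force: [-0.2, 0.1, -0.1]
grip_width: 0.0
t 3.23 tcp [478.  -26.4 289.9] F [-0.2  0.1 -0.1] w 0.0 j [ 0.13  0.33 -0.24  2.11  0.12  0.72 -1.91]
 in base [-118.    -1.6  289.9]
 shift [ 0.  -1.6 -1.1] turn [ 0.002 -0.    -0.001]
t 3.23 tcp [478.  -26.4 289.9] F [-0.2  0.1 -0.1] w 0.0 j [ 0.13  0.33 -0.24  2.11  0.12  0.72 -1.91]
 in base [-118.    -1.6  289.9]
 shift [151.   -1.7  -1.1] turn [ 0.002 -0.    -0.001]
```

View pics/s1.png

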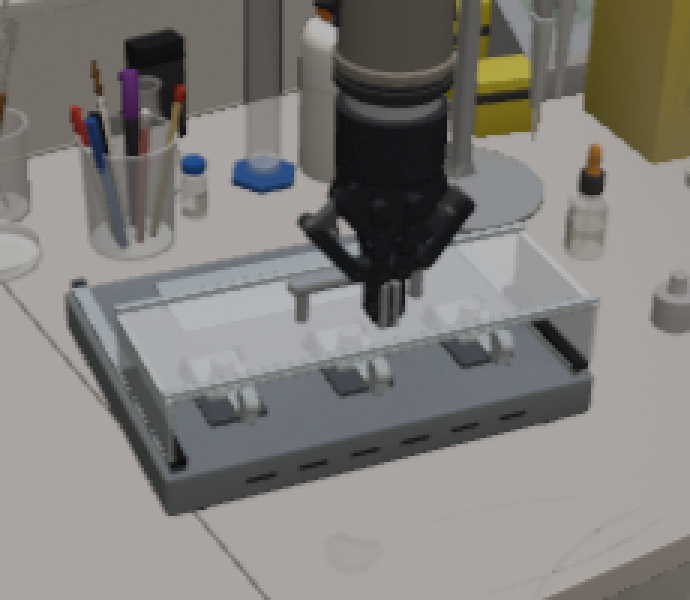

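The closed fingers stand just in front of the bar (crop 385,305), above the roof. Now I'll push.

```bash
python3 -m inch '[[[12,-1,0],[0,0,0],1],[[24,-1,0],[0,0,0],1],[[40,-1,0],[0,0,0],1],[[56,-1,0],[0,0,0],1],[[72,-1,0],[0,0,0],1]]'
python3 -m inch '[[[16,0,0],[0,0,0],1],[[32,0,0],[0,0,0],1],[[48,0,0],[0,0,0],1],[[64,0,0],[0,0,0],1],[[75,0,0],[0,0,0],1]]'
python3 - <<'E'
from h import *
need(base(35,0,291),B*D)
E
```

```text
time: 3.9
tcp_pos: [550.4, -36.5, 289.3]
ee_rot: [0.997, -0.075, -0.0, 0.001]
force: [-3.1, -1.0, 1.2]
grip_width: -0.1
time: 4.53
tcp_pos: [625.8, -47.9, 289.2]
ee_rot: [0.997, -0.075, -0.0, 0.001]
force: [-2.0, -0.3, 3.1]
grip_width: 0.1
t 4.53 tcp [625.8 -47.9 289.2] F [-2.  -0.3  3.1] w 0.1 j [ 0.13  0.53 -0.21  1.76  0.14  0.86 -1.86]
 in base [ 31.3  -0.9 289.2]
 shift [ 3.7 -0.9 -1.8] turn [ 0.001  0.    -0.001]
```

```bash
python3 -m inch '[[[2,0,0],[0,0,0],1],[[4,0,0],[0,0,0],1],[[6,0,0],[0,0,0],1],[[6,0,0],[0,0,0],1],[[6,0,0],[0,0,0],1]]'
python3 - <<'E'
from h import *
need(base(35,0,291),B*D)
E
```

```text
time: 5.15
tcp_pos: [629.4, -48.3, 289.0]
ee_rot: [0.997, -0.075, -0.003, 0.001]
force: [-11.5, 1.8, 8.1]
grip_width: 0.2
t 5.15 tcp [629.4 -48.3 289. ] F [-11.5   1.8   8.1] w 0.2 j [ 0.13  0.54 -0.21  1.75  0.14  0.87 -1.86]
 in base [ 34.9  -0.7 289. ]
 shift [ 0.  -0.7 -2. ] turn [ 0.002  0.007 -0.001]
```

```bash
python3 -m inch '[[[-30,0,0],[0,0,0],1],[[-60,0,-20],[0,0,0],1],[[-100,0,-60],[0,0,0],1],[[-150,0,-110],[0,0,0],1],[[-165,0,-110],[0,0,0],1]]'
python3 - <<'E'
from h import *
need(base(-70,100,270),B*D)
from bench import snapshot,spot_in
for n in["wrist","top"]:
    p=snapshot(n);cv2.imwrite(f"pics/{n}2.png",p["pixels"][:,:,::-1]);np.savez(f"/tmp/{n}2.npz",**p)
    if n=="wrist":
        for q in["bolt_a","tab_a"]: print(q,[(np.round(d["box"]).tolist(),round(d["confidence"],2)) for d in spot_in(p,q)][:5])
    for y in(100,0,-100): print(y,proj(p,[base(-70,y,79),base(-120,y,75)]).round(0).tolist())
E
```

```text
time: 5.78
tcp_pos: [466.2, -22.7, 403.3]
ee_rot: [0.997, -0.075, -0.0, 0.001]
force: [0.6, 0.1, 1.2]
grip_width: -0.1
t 5.78 tcp [466.2 -22.7 403.3] F [0.6 0.1 1.2] w -0.1 j [ 0.16  0.15 -0.27  2.02  0.05  0.98 -1.85]
 in base [-1.303e+02  3.000e-01  4.033e+02]
 shift [  60.3 -100.   133.2] turn [ 0.002  0.    -0.   ]
bolt_a [([324.0, 152.0, 22.0, 29.0], 0.9), ([203.0, 151.0, 28.0, 25.0], 0.8), ([437.0, 151.0, 29.0, 29.0], 0.66)]
tab_a [([322.0, 171.0, 44.0, 109.0], 0.92), ([440.0, 173.0, 43.0, 107.0], 0.82), ([205.0, 169.0, 49.0, 105.0], 0.56)]
100 [[198.0, 155.0], [206.0, 215.0]]
0 [[322.0, 155.0], [322.0, 215.0]]
-100 [[445.0, 155.0], [438.0, 215.0]]
100 [[283.0, 244.0], [280.0, 267.0]]
0 [[329.0, 250.0], [326.0, 273.0]]
-100 [[376.0, 256.0], [373.0, 280.0]]
```

View pics/wrist2.png

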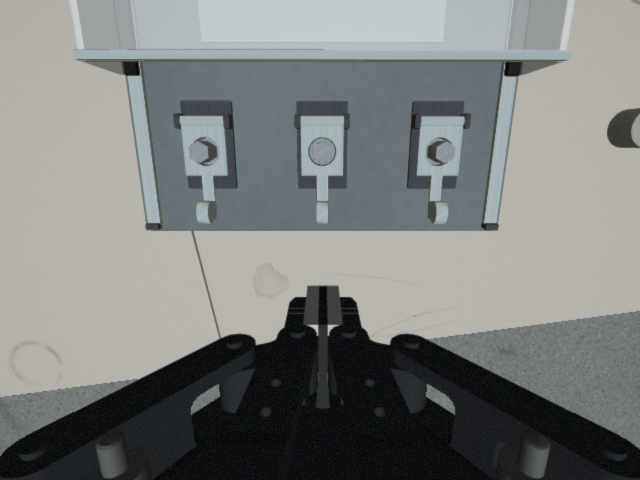

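View pics/top2.png

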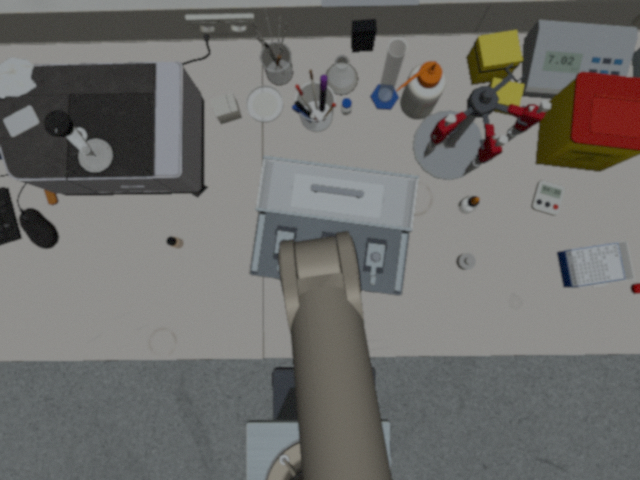

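Run:
```python
from h import *
p=dict(np.load("/tmp/wrist2.npz",allow_pickle=True));w=cloud(p)
for c in((199,151),(203,151),(322,151),(441,151),(445,151)):
    q=w[c[1]-3:c[1]+4,c[0]-3:c[0]+4].reshape(-1,3);m=np.nanmedian(q,0);print(c,m.round(1),B.inv().apply(m-O).round(1))
z=np.nan_to_num(w[...,2])
b=B.inv().apply((w-O).reshape(-1,3)).reshape(w.shape)
for y in(100,0,-100):
    m=(z>70)&(z<90)&(abs(b[...,1]-y)<25)&(abs(b[...,0]+70)<25);print(y,m.sum(),b[m].mean(0).round(1),np.ptp(b[m],0).round(1))
cv2.imwrite("pics/w2c.png",cv2.resize(cv2.imread("pics/wrist2.png")[90:230,165:480],None,fx=2.5,fy=2.5,interpolation=2))
```

```text
(199, 151) [543.8  65.5  79.1] [-66.7  99.1  79.1]
(203, 151) [543.3  62.6  78.9] [-66.8  96.1  78.9]
(322, 151) [529.  -32.6  79. ] [-66.7  -0.1  79. ]
(441, 151) [ 514.7 -127.8   79. ] [-66.6 -96.4  79. ]
(445, 151) [ 514.2 -130.8   79.2] [-66.7 -99.5  79.2]
100 396 [-67.3  98.8  78.2] [17.4 16.1 10.8]
0 326 [-67.4  -0.1  79.1] [17.3 14.7  5.4]
-100 399 [-67.3 -98.7  78.3] [17.6 16.7 10.8]
```

View pics/w2c.png

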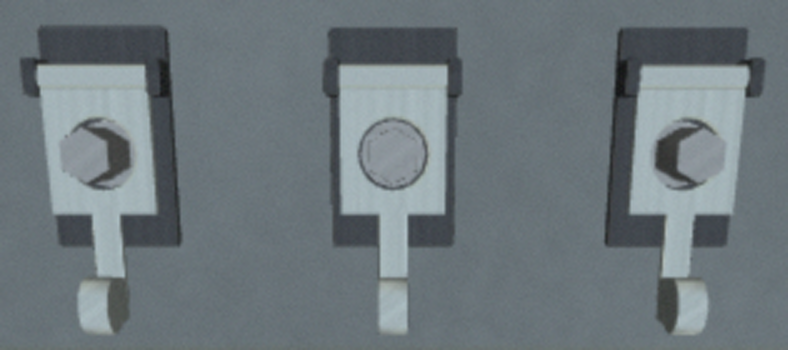

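```bash
python3 -m inch '[[[35,-50,30],[0,0,0],1],[[61,-100,70],[0,0,0],1],[[61,-100,115],[0,0,0],1],[[61,-100,135],[0,0,0],1],[[61,-100,138],[0,0,0],1]]'
python3 - <<'E'
from h import *
need(base(-69,100,252),B*D)
E
```

```text
time: 6.6
tcp_pos: [542.0, 66.3, 259.2]
ee_rot: [0.997, -0.075, -0.005, 0.001]
force: [-0.0, -0.5, 0.1]
grip_width: -0.1
t 6.6 tcp [542.   66.3 259.2] F [-0.  -0.5  0.1] w -0.1 j [-0.02  0.47 -0.28  1.97  0.18  0.74 -2.12]
 in base [-68.6  99.5 259.2]
 shift [-0.3 -0.5  7.3] turn [ 0.003  0.009 -0.   ]
```

```bash
python3 -m inch '[[[0,0,3],[0,0,0],1],[[0,0,5],[0,0,0],1],[[0,0,7],[0,0,0],1],[[0,0,8],[0,0,0],1],[[0,0,9],[0,0,0],1]]'
python3 -m inch '[[[0,0,1],[0,0,0],1],[[0,0,2],[0,0,0],1],[[0,0,2],[0,0,0],1],[[0,0,2],[0,0,0],1],[[0,0,2],[0,0,0],1]]'
python3 - <<'E'
from h import *
need(base(-69,100,252),B*D)
E
```

```text
time: 7.22
tcp_pos: [542.4, 66.2, 251.6]
ee_rot: [0.997, -0.075, -0.004, 0.001]
force: [-4.6, -1.6, 16.2]
grip_width: -0.0
time: 7.85
tcp_pos: [542.3, 66.3, 251.6]
ee_rot: [0.997, -0.075, -0.004, 0.001]
force: [-7.1, -1.7, 17.8]
grip_width: -0.0
t 7.85 tcp [542.3  66.3 251.6] F [-7.1 -1.7 17.8] w -0.0 j [-0.02  0.48 -0.27  1.97  0.19  0.72 -2.13]
 in base [-68.3  99.6 251.6]
 shift [-0.7 -0.4 -0.4] turn [ 0.003  0.007 -0.001]
```

```bash
python3 -m inch '[[[0,0,-15],[0,0,0],1],[[0,15,-30],[0,0,0],1],[[0,60,-30],[0,0,0],1],[[0,100,-20],[0,0,0],1],[[0,100,-8],[0,0,0],1]]'
python3 - <<'E'
from h import *
need(base(-69,0,252),B*D)
E
```

```text
time: 8.48
tcp_pos: [526.8, -37.5, 260.4]
ee_rot: [0.997, -0.079, -0.003, 0.003]
force: [0.6, 1.0, 0.3]
grip_width: 0.2
t 8.47 tcp [526.8 -37.5 260.4] F [0.6 1.  0.3] w 0.2 j [ 0.16  0.44 -0.25  2.01  0.17  0.71 -1.93]
 in base [-68.2  -5.3 260.4]
 shift [-0.8 -5.3  8.3] turn [ 0.006  0.006 -0.008]
```

```bash
python3 -m inch '[[[-1,-5,1],[0.006,0.006,-0.008],1],[[-1,-5,4],[0.006,0.006,-0.008],1],[[-1,-5,7],[0.006,0.006,-0.008],1],[[-1,-5,8.5],[0.006,0.006,-0.008],1],[[-1,-5,9.5],[0.006,0.006,-0.008],1]]'
python3 - <<'E'
from h import *
need(base(-69,0,252),B*D)
E
```

```text
time: 9.1
tcp_pos: [526.7, -31.8, 250.9]
ee_rot: [0.997, -0.074, 0.0, -0.0]
force: [0.2, 1.6, 1.1]
grip_width: 0.0
t 9.1 tcp [526.7 -31.8 250.9] F [0.2 1.6 1.1] w 0.0 j [ 0.15  0.46 -0.26  2.02  0.18  0.69 -1.94]
 in base [-6.910e+01  2.000e-01  2.509e+02]
 shift [ 0.1  0.2 -1.1] turn [-0.001 -0.     0.001]
```

```bash
python3 -m inch '[[[0,0,1],[0,0,0],1],[[0,0,2],[0,0,0],1],[[0,0,3],[0,0,0],1],[[0,0,3],[0,0,0],1],[[0,0,3],[0,0,0],1]]'
python3 - <<'E'
from h import *
need(base(-69,0,252),B*D)
E
```

```text
time: 9.72
tcp_pos: [526.6, -32.0, 247.8]
ee_rot: [0.997, -0.074, 0.0, -0.0]
force: [-0.5, 0.4, -0.2]
grip_width: -0.2
t 9.72 tcp [526.6 -32.  247.8] F [-0.5  0.4 -0.2] w -0.2 j [ 0.15  0.46 -0.26  2.02  0.18  0.68 -1.94]
 in base [-6.920e+01  1.000e-01  2.478e+02]
 shift [ 0.2  0.1 -4.2] turn [-0.001 -0.     0.001]
```

```bash
python3 -m inch '[[[0,0,1],[0,0,0],1],[[0,0,2],[0,0,0],1],[[0,0,3],[0,0,0],1],[[0,0,3.5],[0,0,0],1],[[0,0,3.5],[0,0,0],1]]'
python3 - <<'E'
from h import *
need(base(-69,0,252),B*D)
E
```

```text
time: 10.35
tcp_pos: [526.8, -31.9, 246.3]
ee_rot: [0.997, -0.075, 0.0, 0.0]
force: [-7.4, 0.7, 22.2]
grip_width: 0.1
t 10.35 tcp [526.8 -31.9 246.3] F [-7.4  0.7 22.2] w 0.1 j [ 0.15  0.46 -0.25  2.02  0.18  0.68 -1.94]
 in base [-6.900e+01  2.000e-01  2.463e+02]
 shift [ 0.   0.2 -5.7] turn [ 0.    -0.001  0.   ]
```

The middle bolt went down about 5.5 mm and then met its stop, so it is the loose one. The right bolt is next.

```bash
python3 -m inch '[[[0,0,-18],[0,0,0],1],[[0,15,-36],[0,0,0],1],[[0,60,-36],[0,0,0],1],[[0,100,-26],[0,0,0],1],[[0,100,-15],[0,0,0],1]]'
python3 - <<'E'
from h import *
need(base(-69,-100,252),B*D)
E
```

```text
time: 10.98
tcp_pos: [511.0, -134.5, 260.9]
ee_rot: [0.997, -0.078, 0.0, 0.001]
force: [0.2, 0.3, 0.3]
grip_width: 0.5
t 10.97 tcp [ 511.  -134.5  260.9] F [0.2 0.3 0.3] w 0.5 j [ 0.33  0.44 -0.24  2.01  0.16  0.7  -1.73]
 in base [ -69.3 -103.6  260.9]
 shift [ 0.2 -3.7  8.9] turn [ 0.002 -0.001 -0.006]
```

```bash
python3 -m inch '[[[0,-3.5,1],[0,0,-0.006],1],[[0,-3.5,5],[0,0,-0.006],1],[[0,-3.5,8],[0,0,-0.006],1],[[0,-3.5,10],[0,0,-0.006],1],[[0,-3.5,11],[0,0,-0.006],1]]'
python3 - <<'E'
from h import *
need(base(-69,-100,252),B*D)
E
```

```text
time: 11.6
tcp_pos: [512.0, -130.2, 251.5]
ee_rot: [0.997, -0.074, 0.001, 0.001]
force: [-6.5, 3.0, 23.4]
grip_width: -0.1
t 11.6 tcp [ 512.  -130.2  251.5] F [-6.5  3.  23.4] w -0.1 j [ 0.32  0.45 -0.23  2.02  0.16  0.68 -1.74]
 in base [-68.9 -99.2 251.5]
 shift [-0.1  0.8 -0.5] turn [ 0.002 -0.001  0.001]
```

```bash
python3 -m inch '[[[0,0,-25],[0,0,0],0.9],[[-10,-20,-45],[0,0,0],0.5],[[-40,-60,-45],[0,0,0],0.5],[[-50,-99,-45],[0,0,0],0.5],[[-50,-99,-45],[0,0,0],0.5]]' 30
python3 - <<'E'
from h import *
need(base(-119,0,231),B*D)
from bench import snapshot
p=snapshot("wrist");cv2.imwrite("pics/w3.png",p["pixels"][:,:,::-1]);w=cloud(p)
b=B.inv().apply((w-O).reshape(-1,3)).reshape(w.shape)
z=np.nan_to_num(w[...,2]);m=(z>66)&(z<90)&(abs(b[...,1])<15)&(b[...,0]<-90)&(b[...,0]>-145)
print(m.sum(),b[m].min(0),b[m].max(0),np.median(b[m],0))
m=(z>66)&(z<90)&(abs(b[...,1])<15)&(b[...,0]<-55)&(b[...,0]>-85);print("bolt",m.sum(),np.median(b[m],0))
E
```

```text
time: 12.22
tcp_pos: [476.9, -21.4, 296.7]
ee_rot: [0.997, -0.071, 0.001, 0.0]
force: [0.7, 0.2, 0.3]
grip_width: 42.6
t 12.22 tcp [476.9 -21.4 296.7] F [0.7 0.2 0.3] w 42.6 j [ 0.17  0.32 -0.3   2.1   0.14  0.74 -1.93]
 in base [-119.9    3.1  296.7]
 shift [ 0.7  3.1 65.7] turn [ 0.001 -0.002  0.007]
631 [-126.41525294   -4.84672981   66.09032543] [-107.38954004    4.87792571   86.17468157] [-114.01189206    0.18178794   83.28330987]
bolt 737 [-67.1372357    0.18640306  73.0411368 ]
```

View pics/w3.png

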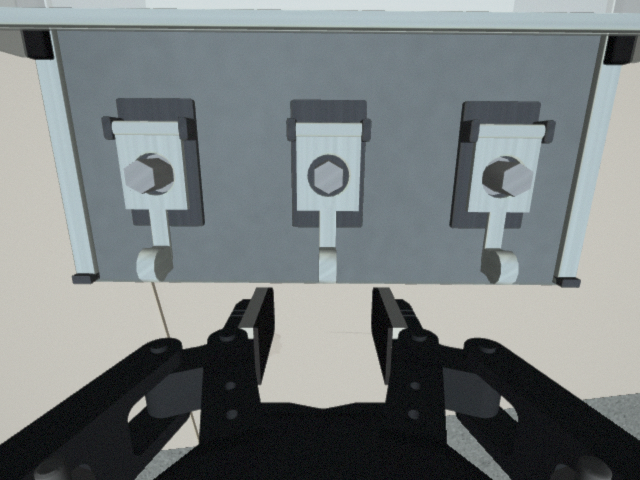

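The picture confirms it: the middle bolt top is at 73 mm (was 79). Its tab is at (328,262), centred between the jaws.

```bash
python3 -m inch '[[[1,3,15],[0,0,0.007],0.5],[[1,3,35],[0,0,0.007],0.5],[[1,3,50],[0,0,0.007],0.5],[[1,3,60],[0,0,0.007],0.5],[[1,3,65],[0,0,0.007],0.5]]'
python3 - <<'E'
from h import *
need(base(-118.5,0.2,231),B*D)
E
```

```text
time: 12.9
tcp_pos: [477.8, -26.9, 230.7]
ee_rot: [0.997, -0.076, 0.0, 0.001]
force: [-0.4, 0.3, -0.1]
grip_width: 42.8
t 12.9 tcp [477.8 -26.9 230.7] F [-0.4  0.3 -0.1] w 42.8 j [ 0.14  0.43 -0.26  2.14  0.2   0.59 -1.98]
 in base [-118.2   -2.1  230.7]
 shift [-0.3 -2.3 -0.3] turn [ 0.002 -0.001 -0.003]
```

```bash
python3 -m inch '[[[0,-2,0],[0,0,-0.003],0.6],[[0,-2,0],[0,0,-0.003],0.8],[[0,-2,0],[0,0,-0.003],1],[[0,-2,0],[0,0,-0.003],1],[[0,-2,0],[0,0,-0.003],1]]' 30
python3 - <<'E'
from h import *
need(base(-118.5,0.2,231),B*D)
for t in(0.15,.3,.45,.6,.75,.9,1.05,1.2):
    dx=75-75*np.cos(t)+14*np.sin(t);dz=75*np.sin(t)+14*np.cos(t)-14;print(t,round(dx,1),round(dz,1))
E
```

```text
time: 13.52
tcp_pos: [478.4, -24.4, 231.1]
ee_rot: [0.997, -0.074, 0.001, 0.001]
force: [-0.2, 4.4, 2.0]
grip_width: 9.3
t 13.53 tcp [478.4 -24.4 231.1] F [-0.2  4.4  2. ] w 9.3 j [ 0.14  0.43 -0.26  2.14  0.2   0.59 -1.99]
 in base [-118.     0.4  231.1]
 shift [-0.5  0.2  0.1] turn [ 0.001 -0.002  0.001]
0.15 2.9 11.1
0.3 7.5 21.5
0.45 13.6 31.2
0.6 21.0 39.9
0.75 29.7 47.4
0.9 39.3 53.5
1.05 49.8 58.0
1.2 60.9 61.0
```

```bash
python3 -m inch '[[[1,0,-5],[0,0,0],1],[[3,0,-11],[0,0,0],1],[[5,0,-16],[0,0,0],1],[[7.5,0,-21.5],[0,0,0],1],[[10,0,-26],[0,0,0],1]]'
python3 - <<'E'
from h import *
need(base(-118+29.7,0.3,231+47.4),B*D)
E
```

```text
time: 14.15
tcp_pos: [488.1, -25.8, 257.3]
ee_rot: [0.997, -0.074, 0.001, 0.001]
force: [0.5, 2.0, -6.7]
grip_width: 9.0
t 14.15 tcp [488.1 -25.8 257.3] F [ 0.5  2.  -6.7] w 9.0 j [ 0.16  0.4  -0.28  2.1   0.18  0.66 -1.96]
 in base [-108.1    0.5  257.3]
 shift [ 19.9   0.2 -21. ] turn [ 0.001 -0.001  0.001]
```

```bash
python3 -m inch '[[[3.5,0,-5],[0,0,0],1],[[7,0,-9.5],[0,0,0],1],[[11,0,-14],[0,0,0],1],[[15,0,-17.5],[0,0,0],1],[[20,0,-21],[0,0,0],1]]'
python3 - <<'E'
from h import *
need(base(-118+55.5,0.3,231+59.8),B*D)
from bench import snapshot
p=snapshot("wrist");cv2.imwrite("pics/w4.png",p["pixels"][:,:,::-1])
E
```

```text
time: 14.78
tcp_pos: [507.4, -28.6, 278.4]
ee_rot: [0.997, -0.074, -0.001, 0.001]
force: [-3.6, 3.0, -1.4]
grip_width: 9.2
t 14.78 tcp [507.4 -28.6 278.4] F [-3.6  3.  -1.4] w 9.2 j [ 0.17  0.39 -0.28  2.05  0.16  0.73 -1.94]
 in base [-88.7   0.5 278.4]
 shift [ 26.2   0.3 -12.5] turn [0.001 0.001 0.001]
```

View pics/w4.png

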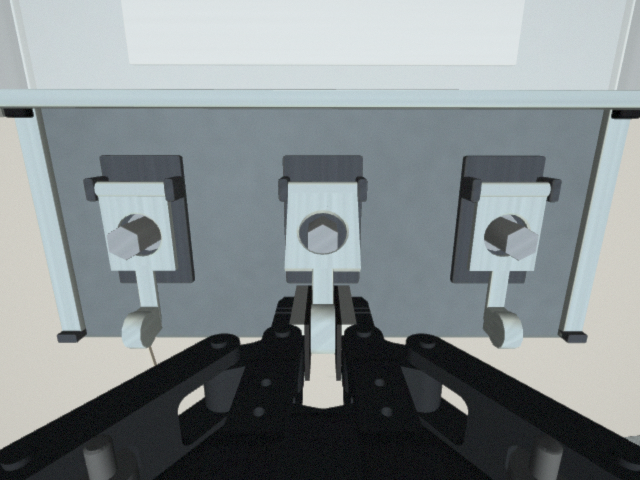

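The middle cap is rising with the fingers: its tab is between the jaws at (322,325) and the other two caps lie flat. I'll carry on along the arc.

```bash
python3 -m inch '[[[4.5,0,-3],[0,0,0],1],[[9.5,0,-6],[0,0,0],1],[[15,0,-8.7],[0,0,0],1],[[20,0,-10.7],[0,0,0],1],[[26,0,-12.5],[0,0,0],1]]'
python3 -m inch '[[[0,0,0],[0,0,0],1],[[0,0,0],[0,0,0],1],[[0,0,0],[0,0,0],1],[[0,0,0],[0,0,0],1],[[0,0,0],[0,0,0],1]]'
python3 - <<'E'
from h import *
need(base(-118+55.5,0.3,231+59.8),B*D)
from bench import snapshot
for n in["wrist","scene","top"]:
    p=snapshot(n);im=p["pixels"][:,:,::-1]
    if n=="scene": im=im[150:350,220:450].repeat(3,0).repeat(3,1)
    cv2.imwrite(f"pics/{n}5.png",im)
    if n=="wrist":
        w=cloud(p);b=B.inv().apply((w-O).reshape(-1,3)).reshape(w.shape)
        m=(abs(b[...,1])<16)&(abs(b[...,1])>12.5)&(b[...,0]>-100)&(b[...,0]<-47)&(b[...,2]>64)&(b[...,2]<122)
        q=b[m];f=np.polyfit(q[:,0],q[:,2],1);print(m.sum(),"slope angle",np.arctan(f[0]),q.min(0),q.max(0))
        for y in(100,-100):
            m=(abs(b[...,1]-y)<17)&(abs(b[...,0]+70)<45)&(b[...,2]>52);print(y,np.percentile(b[m][:,2],[5,50,99]))
E
```

```text
time: 15.45
tcp_pos: [534.0, -32.7, 291.6]
ee_rot: [0.997, -0.074, -0.0, 0.001]
force: [-3.1, 3.7, -2.3]
grip_width: 9.2
time: 16.08
tcp_pos: [534.1, -32.7, 291.7]
ee_rot: [0.997, -0.074, 0.0, 0.001]
force: [-0.2, 3.3, -4.8]
grip_width: 9.4
t 16.07 tcp [534.1 -32.7 291.7] F [-0.2  3.3 -4.8] w 9.4 j [ 0.17  0.41 -0.28  1.98  0.16  0.78 -1.92]
 in base [-61.6   0.5 291.7]
 shift [-0.9  0.2  0.9] turn [ 0.001 -0.     0.001]
605 slope angle -1.047650541746587 [-65.26925263 -15.97411367  72.13396754] [-47.04957593  15.98599581 102.27697855]
100 [57.07542548 63.4284451  83.75525651]
-100 [55.27652512 63.56044005 83.91406854]
```

View pics/wrist5.png

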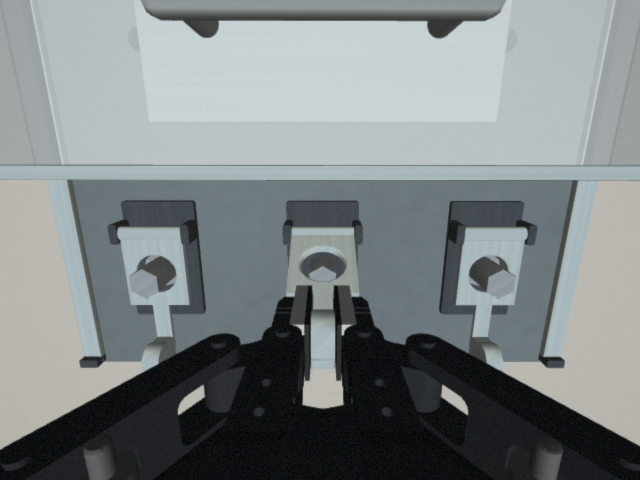

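View pics/scene5.png

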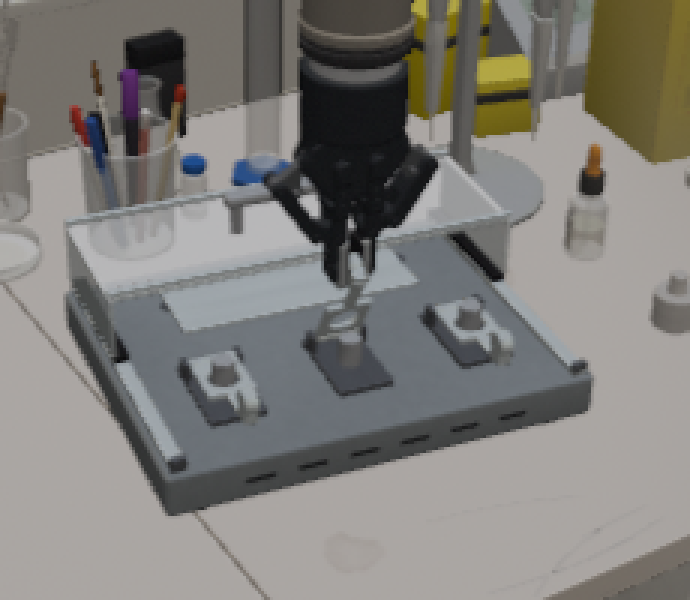

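The middle cap stands open at about 1.05 rad, held at its tab. The other caps lie flat and the guard is back, so I'm handing in.

```bash
python3 -c "
from bench import *
print(hand_in())"
```

```text
the job is handed in; nothing more can be done
None
```

The guard is open, the loose bolt is the middle one, and I handed in at about 16 s with its cap held open for you.

- **Guard:** I pushed the bar until it met its stop. Going by the arm's position, that is about 135 mm of travel.
- **Taps:** I tapped left, middle, then right. The left and right bolts stood firm (16–23 N). The middle one dropped about 6 mm to its stop: its top went from 79 to 73 mm in the camera, and the force there reached 22 N. All three taps ended up firmer than the 5–10 N suggested.
- **Cap:** The middle cap is pinched by its tab with the opening at 9.4 mm. The plate's slope measured about 1.05 rad (60°), against roughly 1.1 rad worked out from the arm's position, so it is well past 50°. The arm had been holding still for 0.6 s.
- **Other caps and bystanders:** The two other caps measured level. The dropper bottle and the die look unmoved. I did not check the vial in the last pictures, but the arm stayed well away from it.

The wrist and top cameras disagreed by about 2.5 mm in x. I aimed between them, and the grasp and taps worked.

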